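# Change over the blocks of a dry-block heater

## Robot

A 7-joint arm with a two-finger parallel gripper is mounted at the origin on a cart in front of the work surface, level with it; the furniture and walls round the work are solid. World frame = base frame: x ahead of the robot, y to its left, z up, the work surface at z = 0. Lengths are in m, angles in degrees, forces in N, time in s.
With the tool pointing down it reaches from about 0.425 to 0.875 m from the base axis. Payload 4.7 kg.
Tool frame: the origin (TCP) lies on the centre line of the jaws, within the pads' length; the fingertips stand 8 mm ahead of it and the grasp point (between the pads) lies 11 mm behind it; z points along the fingers, y is the direction in which the jaws open and shut (so a half turn about z gives the same grasp; the last joint's range is limited). The gripper opens to 87 mm and grips with 3 to 60 N. Pads are 19 mm wide; open, the fingers measure 117 mm over their backs; the gripper's body (75 mm by 190 mm) begins 51 mm behind the grasp point.
Start: joints at [-64.166, 18.392, -4.016, 83.108, 1.295, 78.541, -3.26], TCP at [0.275, 0.589, 0.205] pointing down, gripper open.
Joint ranges: [-163.93, 163.93], [-17.29, 119.83], [-79.2, 71.16], [3.27, 140.29], [-89.18, 269.18], [5.43, 117.66], [-154.24, 154.24]. Speed limits (degrees/s): [147.25, 147.25, 180, 180, 180, 180, 180].

## Interface

Orientations are given as [roll, pitch, yaw] about the fixed x, y, z axes, in that order (R = Rz(yaw) Ry(pitch) Rx(roll)).
In Python, from cell import env gives the robot as it stands. The module is installed in compiled form; this text tells all that it offers.
- The arm moves only by the tool move_arm, never from a script. Its argument "steps" is a list of rows, each a list of 2 entries, a list of its own where there are three numbers: the shift along the tool's x, y, z in m, then the turn about the tool's z in rad. A call has 1 to 20 rows; each row is the pose to reach, as a shift and turn from the pose commanded when the call began, along the tool's axes at that moment; what a row does not reach only later rows make up. A row lasts 1/8 s, in which the tool goes at most 62.5 mm and 10.7 degrees, less where a joint would pass 70% of its speed; a pose out of reach is approached as far as the arm can. A call with a gripper value outside its range is refused whole. "hand" is the closure, from -1 (fully open) to 1 (shut), set as the call begins (left out, the last holds). The fingers move at their own pace and stop on an object; "squeeze" is the grip in N (left out, the last holds). Time passes only in rows, so rows that repeat a pose let the fingers close. It gives the time, the measured TCP pose, the force and the opening at its end, in the units of the state.
- env.get_obs(): the state, without advancing time (a new reading comes with each control period).
- env.read_camera(name): name is "scene" or "top" or "wrist"; returns (picture, depth): 480x640x3 uint8, red, green, blue; 480x640 float32, m along the optical axis (not along the pixel's ray), 0 where there is no reading.
- env.calibration(name): a dict with "intrinsics" (3x3 intrinsics, pixels), "position" and "orientation" of the camera in the world; the wrist camera has in their place "mount" (4x4, takes a point from camera to tool coordinates, whose origin is the TCP and whose axes are the flange's). Camera axes: x right, y up, looking along -z (the intrinsics and any distortion apply to the point x, -y, -z); pixel columns grow to the right and rows downward; lengths in m; the calibration is good to about 2 mm. A picture is of the moment at which its call begins: read the wrist's pose just before it. calibration takes no time and is no camera call.
- env.sign_off(): hands the job in, once; it reports no verdict.
Trained networks look in the newest picture that a camera, given by its name, has taken for a name from the list of things; names that differ only in an ending like _2 or _b are one class to them, and where a whole thing is asked for, a point or a joint stands for the part that bears it (a point fixed in the world has none). Each returns a list of dicts, best first, with "conf" (0 to 1); they miss things now and then, are a little off and sometimes report something else, mostly with a low value. They report only what shows in the picture. A call takes as long as a camera call.
- env.cut_out(camera, query): "region" (480x640 bool, what is visible of it) and "uv" ([column, row] in pixels, amid what is visible of it).
The state is a dict: "time_s": time; "qpos": joint angles; "joint_velocities": joint speeds; "effort": joint torques, N m; "tool_pos": TCP position; "tool_rot": TCP orientation; "force": force on the tool from outside, world axes, zero at the start; "wrist_torque": the same for the moment, N m; "grip_width": finger opening in m.
Only numpy, scipy, OpenCV 4.12 (cv2) and the standard library are available. Lean on these libraries where they do the work, as an engineer would, in place of code of your own. Each camera call takes 0.05 s, during which the arm holds its last target. There are 200 camera calls.

## Task

Change over the dry-block heater: press the loose blue block flat and square, fully home, into the empty right-hand bay and let go of it, so that it can warm up while the stuck bare-metal block comes out of the left-hand bay for cleaning. The spring beads at its two ends hold that block so tightly that a straight pull can bring the heater up with it, so rock it side to side along the row of bays: first a few degrees with its inner end up, leaning away from the blue block, then over the other way with its outer end up, drawing it up as you go until it is free. Finish while still holding it upright and still, just clear (about a centimetre) above its own bay; do not lift, tip or shove the heater, and leave the timer, the weighing bottle and the orange cap alone.

Things in the scene. Friction and masses are not known exactly. Their poses are not given: they have to be found in the camera images.
- heater: White dry-block heater, 3.6 kg, loose on rubber feet. Origin on the bench, midway between its bays; x to its back (-87 to 59 mm; panel slopes down at the front), y to its left along the row of bays (+-124 mm), z up; turned to 0.3 rad. Flat deck 52 mm high from x -52 to 57. Two bays 53 (x) by 67 (y) mm, 18 mm deep, centred at y +48 and -48, a 29 mm wall between.
- left_bay (a point): Centre of the floor of the left-hand bay (bare-metal block in it), 34 mm above the bench; axes as the heater's. A sprung steel bead sticks 4 mm out of each end wall (+-y), 9 mm above the floor. Pulling the block straight off both beads takes about 30 N and can tip the heater; one end alone takes about 15 N at that end.
- right_bay (a point): Centre of the floor of the right-hand bay (empty at the start), 34 mm above the bench; axes as the heater's; same sprung beads. Pressing a block home past both takes about 15 to 20 N down.
- plain_block: Bare silver block, 50 (x) by 64 (y) by 60 mm high, 0.42 kg, six holes; starts home in the left bay, 42 mm proud of the deck. Origin: centre of underside; y to its outer end (inner end: -y), z up, as the heater's. Grip its flat x faces. An end leaves its bead once up about 5 mm (5 degrees about the other end's bottom edge) and stays up unless pushed down; the bay lets it lean about 8 degrees.
- inner_end (a point): Middle of the bottom edge of the bare-metal block's inner end (next to the right-hand bay), 29 mm from its centre: on the bay floor at the start.
- outer_end (a point): Middle of the bottom edge of the bare-metal block's outer end (at the heater's left), 29 mm from its centre: on the bay floor at the start.
- blue_block: Blue anodised block, same outside size: 50 (x) by 64 (y) by 60 mm high, 0.42 kg, four holes; upright on the bench to the right of the heater, turned up to 0.5 rad. Origin: centre of underside; y along its length, z up. Lower edges bevelled 3 mm; fits either way round. Home, its underside is on the bay floor, 42 mm proud of the deck; resting on the beads it is about 9 mm higher.
- timer: White bench timer, 62 mm square, 22 mm high, lying near the heater's back left; to be left alone. Origin: centre of its underside.
- weighing_bottle: Small glass weighing bottle with lid, 48 mm wide, 44 mm high, at the front left; to be left alone. Origin: centre of its underside.
- orange_cap: Orange ribbed bottle cap lying flat, 53 mm wide, 24 mm high, behind the blue block; to be left alone. Origin: centre of its underside.

How it is judged (in metres and radians):
On the way, in this order (a step that is already met when the one before it is completed fails the run):
1. the blue block sits flat, square and fully home in the right-hand bay and has been let go (z of blue_block in the frame of right_bay below 0.002 m and horizontal distance between blue_block and right_bay below 0.004 m and angle between the y axis of blue_block and the y axis of heater, either way round below 0.06 rad and angle between blue_block's own z axis and vertical below 0.04 rad and contact force between the fingers and blue_block below 0.1 N), for 0.2 s.
2. in its bay, the bare-metal block is leaned away from the blue one by at least 3 degrees, its inner end 4 mm or more up (z of plain_block in the frame of left_bay below 0.018 m and angle between plain_block's own y axis and vertical above 1.6228 rad and z of inner_end in the frame of left_bay above 0.004 m), for 0.05 s.
3. still in its bay, it is leaned the other way by at least 2 degrees, its outer end 6 mm or more up (z of plain_block in the frame of left_bay below 0.018 m and angle between plain_block's own y axis and vertical below 1.5358 rad and z of outer_end in the frame of left_bay above 0.006 m), for 0.05 s.
At the end, for the whole second after the job is handed in: Blue block home in the right bay (2 mm of the floor, 4 mm of centre, 0.06 rad of square), untouched; bare-metal block gripped, still, upright within 0.12 rad, underside 2 to 27 mm above the deck, within 18 mm of over its bay, touching nothing else; heater level, within 15 mm of its place (all of step 1 and z of plain_block in the frame of left_bay between 0.02 and 0.045 m and horizontal distance between plain_block and left_bay below 0.018 m and angle between plain_block's own z axis and vertical below 0.12 rad and contact force between the fingers and plain_block above 1 N and contact force between plain_block and heater below 0.05 N and contact force between plain_block and blue_block below 0.05 N and linear speed of plain_block below 0.02 m/s and contact force between the arm and blue_block below 0.1 N and distance of heater from where it was at the start of the episode below 0.015 m and angle between heater's own z axis and vertical below 0.02 rad); the arm keeps its last pose, push and grip.
It fails at once if the heater is lifted, tipped or shoved (feet more than 5 mm up, more than 0.04 rad of tilt, or more than 15 mm from its place) (height (world z) of heater above 0.005 m or angle between heater's own z axis and vertical above 0.04 rad or distance of heater from where it was at the start of the episode above 0.015 m).
It fails at once if the timer, the weighing bottle or the orange cap is moved by more than 15 mm (distance of any of timer, weighing_bottle, orange_cap from where it was at the start of the episode above 0.015 m).
It also fails if it takes over 51 s, if anything falls off the work surface, if the arm or the gripper's body presses on something with over 40 N, if the wrist force passes 120 N, or if a joint passes its speed limit or range.

## Working session

There is one attempt and no reset: what is moved stays moved. The work goes in short steps, Python scripts to look and compute and a tool call to move; the robot and the scene stay as the last step left them, time stands still between calls to the robot, and variables do not carry over. Pictures are saved under pics/ and viewed, about 8 in all and at most 12, crops included, and the job is handed in when it is done.

Besides the shell and the picture viewer there is one more tool, called after "Call:" as a command line: name --argument value ..., lists and objects as JSON in quotes. move_arm: Moves the arm, as the interface text tells. Its arguments: {"type":"object","properties":{"steps":{"type":"array"},"hand":{"type":"number"},"squeeze":{"type":"number"}},"required":["steps"]}

```bash
mkdir -p pics; cat > h.py <<'E'
import numpy as np, cv2
from scipy.spatial.transform import Rotation as R
from cell import env
def pose():
    o=env.get_obs(); return o, np.array(o['tool_pos']), np.array(o['tool_rot'])
def cam(name,o=None):
    c=env.calibration(name); K=np.array(c['intrinsics'])
    if name=='wrist':
        T=np.eye(4); T[:3,:3]=R.from_euler('xyz',o['tool_rot'],degrees=True).as_matrix(); T[:3,3]=o['tool_pos']
        return K,T@np.array(c['mount'])
    T=np.eye(4); q=np.array(c['orientation'],float)
    T[:3,:3]= q if q.shape==(3,3) else (R.from_quat(q).as_matrix() if q.size==4 else R.from_euler('xyz',q,degrees=True).as_matrix())
    T[:3,3]=c['position']; return K,T
def cloud(name,o=None):
    "picture and world xyz per pixel (nan without reading)"
    K,T=cam(name,o); p,d=env.read_camera(name)
    v,u=np.mgrid[:480,:640]; d=np.where(d>0,d,np.nan)
    P=np.stack([(u-K[0,2])/K[0,0]*d,-(v-K[1,2])/K[1,1]*d,-d],-1)
    return p,P@T[:3,:3].T+T[:3,3]
def save(n,p): cv2.imwrite('pics/'+n,p[...,::-1])
E
python3 - <<'E'
from h import *
o=env.get_obs(); print({k:np.round(v,3) for k,v in o.items()})
for n in('top','scene','wrist'): print({k:(np.round(v,4).tolist() if not isinstance(v,str) else v) for k,v in env.calibration(n).items()})
p,W=cloud('top'); save('top.png',p)
for q in['blue_block','plain_block','heater','timer','weighing_bottle','orange_cap']:
    for r in env.cut_out('top',q)[:2]:
        P=W[r['region']]; z=np.nanpercentile(P[:,2],95); t=P[np.abs(P[:,2]-z)<.006]
        print(q,round(r['conf'],2),np.round(r['uv']),'top z',z.round(4),'c',np.nanmedian(t,0).round(4), len(t), cv2.minAreaRect((t[:,:2]*1000).astype(np.float32)))
E
```

```text
{'time_s': np.float64(0.0), 'qpos': array([-64.166,  18.44 ,  -4.015,  83.175,   1.295,  78.54 ,  -3.261]), 'joint_velocities': array([ 0.046, -0.031, -0.008,  0.003,  0.092,  0.113,  0.009]), 'effort': array([-0.0000e+00, -4.9128e+01, -4.0400e-01, -3.1253e+01, -6.4000e-02,
        4.3000e-02,  0.0000e+00]), 'tool_pos': array([0.275, 0.588, 0.204]), 'tool_rot': array([-1.79891e+02,  5.00000e-03,  1.54975e+02]), 'force': array([ 0.199, -1.108,  0.011]), 'wrist_torque': array([-0.024,  0.034,  0.05 ]), 'grip_width': np.float64(0.087)}
{'intrinsics': [[474.322, 0.0, 317.2324], [0.0, 474.322, 239.9971], [0.0, 0.0, 1.0]], 'position': [0.5058, -0.1269, 0.9919], 'orientation': [3.026, 0.4336, -91.6031]}
{'intrinsics': [[574.0166, 0.0, 315.8877], [0.0, 574.0166, 240.1694], [0.0, 0.0, 1.0]], 'position': [-0.3444, -0.6456, 0.5124], 'orientation': [66.3581, 0.1071, -58.6788]}
{'intrinsics': [[365.5718, 0.0, 317.8599], [0.0, 365.5718, 236.2842], [0.0, 0.0, 1.0]], 'mount': [[0.0005, 0.9635, 0.2677, 0.0735], [1.0, -0.0004, -0.0003, 0.0002], [-0.0002, 0.2677, -0.9635, -0.1805], [0.0, 0.0, 0.0, 1.0]
[... 1034 characters left out ...]
.057743072509766)
timer 0.95 [177. 166.] top z 0.024 c [0.7191 0.1722 0.0207] 765 ((719.1957397460938, 172.34127807617188), (61.4251823425293, 60.9843864440918), 86.00037384033203)
timer 0.43 [458. 200.] top z 0.0274 c [ 0.6284 -0.4141  0.0249] 466 ((628.1651000976562, -413.87127685546875), (49.251792907714844, 49.18489074707031), 32.20455551147461)
weighing_bottle 0.72 [181. 328.] top z 0.0433 c [0.387  0.1642 0.0438] 46 ((385.8812255859375, 164.40786743164062), (14.092825889587402, 13.112133026123047), 1.1474783420562744)
orange_cap 0.86 [460. 201.] top z 0.0273 c [ 0.6282 -0.4147  0.0249] 477 ((627.966796875, -414.0763854980469), (50.83971405029297, 49.28094482421875), 38.057743072509766)
```

View pics/top.png

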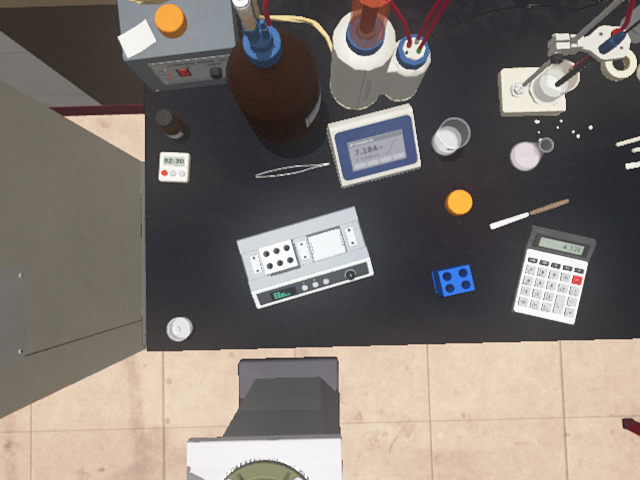

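```bash
python3 - <<'E'
from h import *
p,W=cloud('top')
for r in (20,100,180,260,340,400,460):
    print(r,[tuple(np.round(W[r,c],2).tolist()) for c in (5,50,100,140,200,260,320)])
p,W=cloud('scene'); save('scene.png',p)
E
```

```text
20 [(1.12, 0.62, -0.12), (1.12, 0.51, -0.12), (1.11, 0.39, -0.12), (0.95, 0.18, 0.17), (0.95, 0.08, 0.17), (0.83, -0.06, 0.38), (1.03, -0.14, 0.0)]
100 [(0.72, 0.25, 0.43), (1.12, 0.81, -0.65), (1.12, 0.65, -0.67), (1.12, 0.51, -0.68), (0.86, 0.12, 0.0), (0.78, -0.04, 0.24), (0.82, -0.13, 0.09)]
180 [(0.62, 0.25, 0.43), (0.64, 0.25, 0.33), (0.66, 0.25, 0.18), (0.7, 0.25, -0.0), (0.69, 0.12, 0.0), (0.69, -0.0, 0.0), (0.68, -0.13, 0.0)]
260 [(0.52, 0.25, 0.43), (0.52, 0.25, 0.33), (0.52, 0.25, 0.18), (0.53, 0.25, 0.0), (0.52, 0.13, 0.0), (0.52, -0.01, 0.05), (0.52, -0.13, 0.05)]
340 [(0.44, 0.2, 0.51), (0.41, 0.25, 0.33), (0.39, 0.25, 0.19), (0.36, 0.25, 0.0), (0.36, 0.13, -0.0), (0.35, 0.0, 0.0), (0.35, -0.12, 0.0)]
400 [(0.36, 0.25, 0.42), (0.03, 0.91, -0.82), (0.02, 0.72, -0.82), (0.02, 0.57, -0.82), (0.01, 0.34, -0.82), (0.11, 0.06, -0.43), (0.11, -0.11, -0.42)]
460 [(-0.19, 1.08, -0.82), (-0.19, 0.91, -0.81), (-0.2, 0.72, -0.83), (-0.2, 0.57, -0.82), (0.11, 0.13, 0.0), (0.11, 0.01, 0.0), (0.11, -0.11, -0.0)]
```

View pics/scene.png

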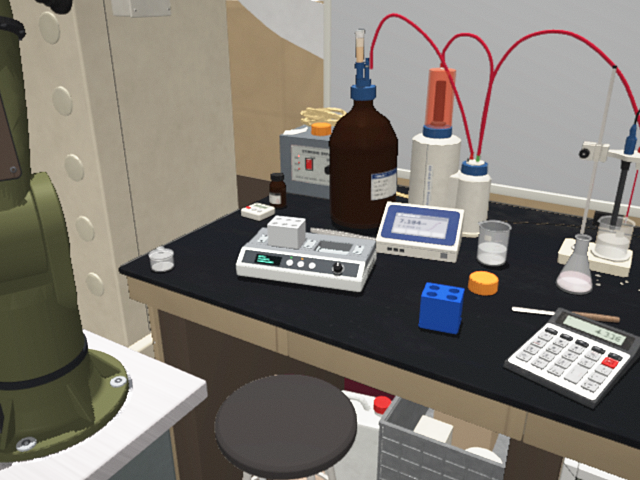

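```bash
python3 - <<'E'
from h import *
p,W=cloud('scene')
for r in (20,70,120,170,220,270,320):
    print(r,[(c,*np.round(W[r,c],2).tolist()) for c in (5,30,60,75,95,110,118,130,180,230)])
o=env.get_obs(); p,V=cloud('wrist',o); save('w0.png',p)
for r in (30,150,240,330,450):
    print(r,[(c,*np.round(V[r,c],2).tolist()) for c in (5,100,200,320,440,540,630)])
E
```

```text
20 [(5, 0.06, 0.0, 0.48), (30, 0.34, 0.37, 0.46), (60, 0.33, 0.29, 0.46), (75, 0.34, 0.25, 0.46), (95, 0.38, 0.25, 0.46), (110, 0.41, 0.25, 0.46), (118, 0.43, 0.25, 0.46), (130, 0.46, 0.25, 0.46), (180, 0.59, 0.25, 0.45), (230, 1.11, 0.55, 0.43)]
70 [(5, 0.04, -0.01, 0.43), (30, 0.34, 0.4, 0.37), (60, 0.33, 0.31, 0.38), (75, 0.33, 0.27, 0.38), (95, 0.36, 0.25, 0.38), (110, 0.4, 0.25, 0.38), (118, 0.41, 0.25, 0.37), (130, 0.44, 0.25, 0.37), (180, 0.57, 0.25, 0.36), (230, 1.11, 0.55, 0.28)]
120 [(5, 0.02, -0.03, 0.38), (30, 0.34, 0.44, 0.27), (60, 0.34, 0.34, 0.28), (75, 0.33, 0.29, 0.29), (95, 0.34, 0.25, 0.29), (110, 0.38, 0.25, 0.29), (118, 0.4, 0.25, 0.28), (130, 0.43, 0.25, 0.28), (180, 0.56, 0.25, 0.25), (230, 0.73, 0.25, 0.22)]
170 [(5, -0.0, -0.04, 0.33), (30, 0.04, -0.02, 0.32), (60, 0.33, 0.37, 0.18), (75, 0.33, 0.31, 0.19), (95, 0.33, 0.26, 0.2), (110, 0.36, 0.25, 0.19), (118, 0.38, 0.25, 0.19), (130, 0.41, 0.25, 0.18), (180, 0.54, 0.25, 0.15), (230, 0.71, 0.25, 0.1)]
220 [(5, -0.02, -0.05, 0.28), (30, 0.0, -0.06, 0.27), (60, 0.02, -0.08, 0.27), (75, 0.33, 0.35, 0.08), (95, 
[... 872 characters left out ...]
0.26), (100, 0.01, 0.12, -0.54), (200, 0.09, 0.26, -0.82), (320, 0.25, 0.61, -0.82), (440, 0.42, 0.96, -0.82), (540, 0.55, 1.25, -0.82), (630, 0.68, 1.51, -0.82)]
240 [(5, 0.07, -0.5, -0.82), (100, 0.21, -0.2, -0.82), (200, 0.35, 0.11, -0.82), (320, 0.46, 0.51, -0.57), (440, 0.7, 0.85, -0.82), (540, 0.84, 1.16, -0.82), (630, 0.98, 1.45, -0.82)]
330 [(5, 0.22, 0.54, 0.32), (100, 0.23, 0.56, 0.31), (200, 0.24, 0.58, 0.31), (320, 0.25, 0.6, 0.31), (440, 0.26, 0.63, 0.31), (540, 0.27, 0.65, 0.31), (630, 0.27, 0.66, 0.32)]
450 [(5, 0.23, 0.55, 0.34), (100, 0.24, 0.57, 0.34), (200, 0.24, 0.58, 0.34), (320, 0.25, 0.6, 0.34), (440, 0.26, 0.62, 0.33), (540, 0.27, 0.63, 0.34), (630, 0.28, 0.65, 0.34)]
```

View pics/w0.png

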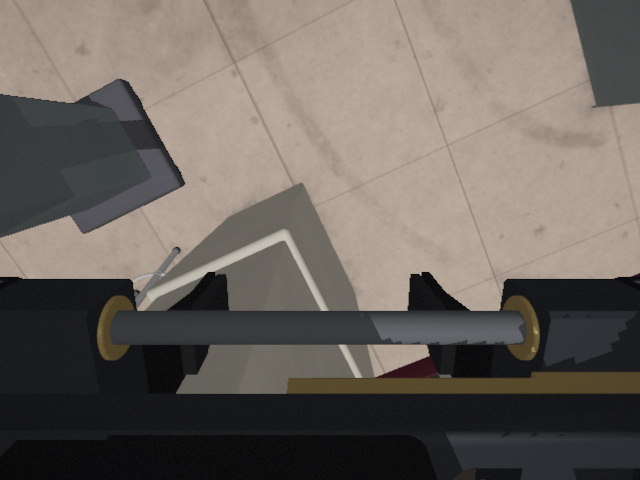

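Call:
move_arm --steps '[[[-0.009,-0.047,0.035],-0.15],[[-0.018,-0.094,0.07],-0.3],[[-0.027,-0.141,0.105],-0.43],[[-0.027,-0.141,0.105],-0.43]]' --hand -1

```text
time_s: 1.05
tool_pos: [0.2372, 0.4416, 0.0945]
tool_rot: [-179.3, -0.3, 179.5]
force: [1.2, 0.8, -0.4]
grip_width: 0.0871
```

```bash
cat >> h.py <<'E'
def rows(pts, p0=None, yaw0=None):
    "world waypoints (x,y,z,yaw deg) -> move rows in the tool frame"
    o,p,r=pose(); p=p if p0 is None else np.array(p0); M=R.from_euler('xyz',[180,0,r[2] if yaw0 is None else yaw0],degrees=True).as_matrix()
    y0=r[2] if yaw0 is None else yaw0
    for x in pts:
        d=M.T@(np.array(x[:3])-p); t=-np.radians((x[3]-y0+180)%360-180); print(np.round(d,3).tolist(),round(t,3))
def st():
    o=env.get_obs(); print({k:np.round(o[k],3).tolist() for k in('time_s','qpos','tool_pos','tool_rot','force','grip_width')})
E
python3 -c "
from h import *
st()"
```

```text
{'time_s': 1.05, 'qpos': [-58.741, 6.188, -6.417, 110.905, 0.804, 63.677, 24.057], 'tool_pos': [0.237, 0.442, 0.095], 'tool_rot': [-179.324, -0.273, 179.543], 'force': [1.172, 0.762, -0.447], 'grip_width': 0.087}
```

```bash
python3 -c "
from h import *
st()
rows([(.25,.40,.085,180),(.255,.35,.075,182),(.255,.305,.075,190),(.252,.265,.075,200),(.256,.235,.075,212),(.268,.21,.075,222),(.287,.185,.075,230),(.31,.16,.075,236),(.335,.125,.08,240),(.36,.08,.09,236),(.385,.03,.11,226)],(.24,.45,.1),179.6)"
```

```text
{'time_s': 1.05, 'qpos': [-58.741, 6.188, -6.417, 110.905, 0.804, 63.677, 24.057], 'tool_pos': [0.237, 0.442, 0.095], 'tool_rot': [-179.324, -0.273, 179.543], 'force': [1.172, 0.762, -0.447], 'grip_width': 0.087}
[-0.01, -0.05, 0.015] -0.007
[-0.016, -0.1, 0.025] -0.042
[-0.016, -0.145, 0.025] -0.182
[-0.013, -0.185, 0.025] -0.356
[-0.018, -0.215, 0.025] -0.565
[-0.03, -0.24, 0.025] -0.74
[-0.049, -0.265, 0.025] -0.88
[-0.072, -0.29, 0.025] -0.984
[-0.097, -0.324, 0.02] -1.054
[-0.123, -0.369, 0.01] -0.984
[-0.148, -0.419, -0.01] -0.81
```

Call:
move_arm --steps '[[[-0.01,-0.05,0.015],-0.01],[[-0.016,-0.1,0.025],-0.04],[[-0.016,-0.145,0.025],-0.18],[[-0.013,-0.185,0.025],-0.356],[[-0.018,-0.215,0.025],-0.54],[[-0.018,-0.215,0.025],-0.565]]'

```text
time_s: 1.8
tool_pos: [0.2576, 0.2345, 0.0758]
tool_rot: [179.9, 0.2, -148.2]
force: [-0.1, 1.7, 0.1]
grip_width: 0.0867
```

```bash
python3 -c "
from h import *
st()"
```

```text
{'time_s': 1.8, 'qpos': [-50.919, -13.303, 3.827, 131.44, 0.977, 61.673, 74.192], 'tool_pos': [0.258, 0.234, 0.076], 'tool_rot': [179.937, 0.154, -148.153], 'force': [-0.075, 1.693, 0.106], 'grip_width': 0.087}
```

```bash
python3 -c "
from h import *
rows([(.27,.21,.075,220),(.29,.185,.075,226),(.312,.155,.075,230),(.34,.11,.08,228),(.37,.055,.09,220),(.40,0,.11,210),(.43,-.06,.14,200),(.45,-.12,.17,190),(.46,-.18,.20,180),(.47,-.24,.22,170),(.47,-.3,.23,160),(.47,-.36,.23,150),(.47,-.39,.23,140),(.47,-.39,.23,130),(.47,-.39,.23,120),(.47,-.39,.23,110),(.47,-.39,.23,100.6)],(.256,.235,.075),212)"
```

```text
[0.001, -0.029, -0.0] -0.14
[-0.002, -0.06, -0.0] -0.244
[-0.005, -0.098, -0.0] -0.314
[-0.005, -0.151, -0.005] -0.279
[-0.001, -0.213, -0.015] -0.14
[0.002, -0.276, -0.035] 0.035
[0.009, -0.342, -0.065] 0.209
[0.024, -0.404, -0.095] 0.384
[0.047, -0.46, -0.125] 0.559
[0.07, -0.516, -0.145] 0.733
[0.102, -0.567, -0.155] 0.908
[0.134, -0.618, -0.155] 1.082
[0.15, -0.643, -0.155] 1.257
[0.15, -0.643, -0.155] 1.431
[0.15, -0.643, -0.155] 1.606
[0.15, -0.643, -0.155] 1.78
[0.15, -0.643, -0.155] 1.944
```

Call:
move_arm --steps '[[[0.001,-0.029,0],-0.14],[[-0.002,-0.06,0],-0.244],[[-0.005,-0.098,0],-0.314],[[-0.005,-0.151,-0.005],-0.28],[[-0.001,-0.213,-0.02],-0.14],[[0.002,-0.27,-0.045],0.035],[[0.009,-0.325,-0.07],0.209],[[0.024,-0.38,-0.095],0.384],[[0.047,-0.435,-0.12],0.559],[[0.07,-0.49,-0.14],0.733],[[0.102,-0.545,-0.155],0.908],[[0.134,-0.6,-0.155],1.082],[[0.15,-0.643,-0.155],1.257],[[0.15,-0.643,-0.155],1.431],[[0.15,-0.643,-0.155],1.606],[[0.15,-0.643,-0.155],1.78],[[0.15,-0.643,-0.155],1.944],[[0.15,-0.643,-0.155],1.944],[[0.15,-0.643,-0.155],1.944]]'

```text
time_s: 4.18
tool_pos: [0.4708, -0.3899, 0.2299]
tool_rot: [180.0, 0.1, 100.8]
force: [-0.3, 0.1, 0.4]
grip_width: 0.0872
```

```bash
cat >> h.py <<'E'
def rect(W,m,z,tol=.006):
    "level rectangle among masked points near height z: centre (m), angle of short side (deg), sides (mm)"
    t=W[m&(np.abs(W[...,2]-z)<tol)]; (c,s,a)=cv2.minAreaRect((t[:,:2]*1000).astype(np.float32))
    if s[0]>s[1]: a+=90; s=s[::-1]
    return np.round(c,1),round((a+90)%180-90,2),np.round(s,1),len(t),np.nanmedian(t[:,2]).round(4)
E
python3 - <<'E'
from h import *
st(); o=env.get_obs(); p,W=cloud('wrist',o); save('w1.png',p)
r=env.cut_out('wrist','blue_block')
for x in r[:2]:
    m=x['region']; print(x['conf'],x['uv'],m.sum(),rect(W,m,.061))
E
```

```text
{'time_s': 4.175, 'qpos': [-11.862, 21.181, 63.105, 88.657, -18.977, 81.812, 63.18], 'tool_pos': [0.471, -0.39, 0.23], 'tool_rot': [179.994, 0.054, 100.801], 'force': [-0.334, 0.057, 0.417], 'grip_width': 0.087}
0.71 [314.1, 208.9] 3495 (array([ 466.8, -391.1]), 11.27, array([50. , 61.9]), 2365, np.float64(0.0604))
```

View pics/w1.png

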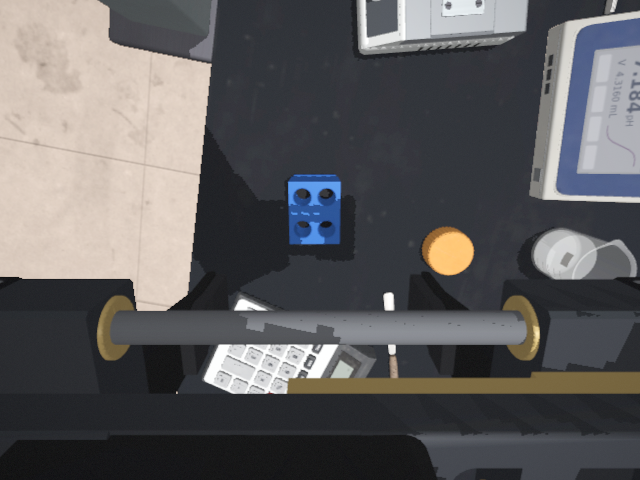

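Call:
move_arm --steps '[[[0,-0.003,0.05],0],[[0,-0.003,0.1],0],[[0,-0.003,0.15],0],[[0,-0.003,0.18],0],[[0,-0.003,0.192],0],[[0,-0.003,0.192],0]]'

```text
time_s: 5.03
tool_pos: [0.4668, -0.3908, 0.0377]
tool_rot: [-180.0, -0.0, 100.6]
force: [1.0, -0.1, 0.5]
grip_width: 0.087
```

Call:
move_arm --steps '[[[0,0,0],0],[[0,0,0],0],[[0,0,0],0],[[0,0,0],0],[[0,0,0],0],[[0,0,0],0]]' --hand 1 --squeeze 45

```text
time_s: 5.78
tool_pos: [0.4671, -0.3907, 0.0378]
tool_rot: [180.0, 0.0, 100.6]
force: [1.2, 0.2, 1.1]
grip_width: 0.0493
```

```bash
python3 - <<'E'
from h import *
st(); o,p,r=pose()
rows([(*p[:2],.14,101),(.50,-.27,.16,103),(.535,-.19,.16,105),(.5495,-.139,.16,105)])
E
```

```text
{'time_s': 5.775, 'qpos': [-6.109, 30.846, 55.871, 101.324, -28.415, 63.199, 69.912], 'tool_pos': [0.467, -0.391, 0.038], 'tool_rot': [179.972, 0.007, 100.61], 'force': [1.215, 0.191, 1.063], 'grip_width': 0.049}
[0.0, 0.0, -0.102] -0.007
[0.113, 0.055, -0.122] -0.042
[0.185, 0.104, -0.122] -0.077
[0.232, 0.127, -0.122] -0.077
```

Call:
move_arm --steps '[[[0,0,-0.04],0],[[0,0,-0.09],0],[[0.03,0.02,-0.14],-0.02],[[0.07,0.045,-0.17],-0.05],[[0.11,0.065,-0.19],-0.07],[[0.142,0.085,-0.19],-0.075],[[0.142,0.085,-0.19],-0.075],[[0.142,0.085,-0.19],-0.075],[[0.142,0.085,-0.19],-0.075]]'

```text
time_s: 6.9
tool_pos: [0.5231, -0.2369, 0.2273]
tool_rot: [-179.9, 0.0, 104.7]
force: [0.7, -0.3, -3.7]
grip_width: 0.049
```

```bash
python3 - <<'E'
from h import *
st(); o=env.get_obs(); p,W=cloud('wrist',o); save('w2.png',p); np.save('w2.npy',W)
X,Y,Z=W[...,0],W[...,1],W[...,2]
near=(X>.43)&(X<.66)&(Y>-.26)&(Y<.06)
print('deck',rect(W,near,.053,.004)); print('plain',rect(W,near&(Y>-.10),.095,.004))
for r in env.cut_out('wrist','plain_block')[:1]: print(r['conf'],rect(W,r['region'],.095))
# bay floor
m=near&(Z>.026)&(Z<.042)&(X>.5)&(Y<-.09)&(Y>-.19); print('floor',m.sum(),rect(W,m,.034,.006))
E
```

```text
{'time_s': 6.9, 'qpos': [-32.076, 14.257, 63.537, 94.06, -12.901, 79.778, 47.823], 'tool_pos': [0.523, -0.237, 0.227], 'tool_rot': [-179.942, 0.003, 104.748], 'force': [0.66, -0.271, -3.73], 'grip_width': 0.049}
deck (array([ 532.5, -131.3]), 14.75, array([137.1, 171. ]), 18247, np.float64(0.0524))
plain (array([527.8, -68.1]), -75.39, array([19.3, 50.4]), 1479, np.float64(0.0943))
0.76 (array([527.3, -68.2]), -75.39, array([19.3, 49.5]), 1537, np.float64(0.0943))
floor 3834 (array([ 547.1, -139.3]), 14.97, array([52.3, 66.8]), 3784, np.float64(0.0346))
```

View pics/w2.png

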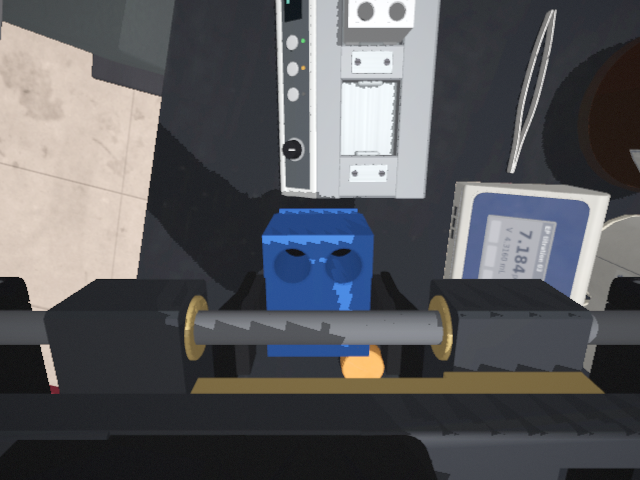

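```bash
python3 - <<'E'
from h import *
W=np.load('w2.npy'); o,p,r=pose(); M=R.from_euler('xyz',r,degrees=True).as_matrix()
im=cv2.imread('pics/w2.png').astype(int); blue=(im[...,0]>im[...,2]+50)&(im[...,0]>90); blue[:200]=0;blue[:,:255]=0;blue[:,380:]=0;blue[358:]=0
T=(W-p)@M; 
t=T[blue]; t=t[np.isfinite(t[:,0])&(np.abs(t[:,0])<.05)&(np.abs(t[:,1])<.04)]
print(np.percentile(t,[0.5,2,50,98,99.5],axis=0).round(4))
top=t[np.abs(t[:,2]-np.percentile(t[:,2],3))<.004]; print('top',np.percentile(top,[1,99],axis=0).round(4),len(top))
print(len(t))
rows([(.547,-.139,.20,104.9),(.547,-.139,.11,104.9),(.547,-.139,.095,104.9),(.547,-.139,.085,104.9)])
E
```

```text
[[-0.0315 -0.0253 -0.0238]
 [-0.0305 -0.0244 -0.0235]
 [ 0.0098 -0.0007 -0.0219]
 [ 0.0305  0.0234  0.0315]
 [ 0.0312  0.0241  0.2262]]
top [[-0.0314 -0.0249 -0.0238]
 [ 0.0303  0.0239 -0.02  ]] 7567
11600
[0.089, 0.048, 0.027] -0.002
[0.089, 0.048, 0.117] -0.002
[0.089, 0.048, 0.132] -0.002
[0.089, 0.048, 0.142] -0.002
```

Call:
move_arm --steps '[[[0.04,0.022,0.03],0],[[0.089,0.048,0.06],0],[[0.089,0.0487,0.1],0],[[0.089,0.0487,0.12],0],[[0.089,0.0487,0.12],0],[[0.089,0.0487,0.12],0]]'

```text
time_s: 7.75
tool_pos: [0.5492, -0.1389, 0.1092]
tool_rot: [179.9, 0.1, 104.8]
force: [0.4, -0.1, -3.8]
grip_width: 0.049
```

Call:
move_arm --steps '[[[0,0,0.006],0],[[0,0,0.012],0],[[0,0,0.018],0],[[0,0,0.022],0],[[0,0,0.025],0],[[0,0,0.025],0],[[0,0,0.025],0]]'

```text
time_s: 8.62
tool_pos: [0.5484, -0.1374, 0.086]
tool_rot: [180.0, -0.1, 104.9]
force: [-9.9, 3.1, 22.1]
grip_width: 0.0489
```

```bash
python3 - <<'E'
from h import *
st()
E
```

```text
{'time_s': 8.625, 'qpos': [-36.993, 20.49, 57.823, 105.197, -19.232, 64.896, 42.442], 'tool_pos': [0.548, -0.137, 0.086], 'tool_rot': [179.981, -0.132, 104.886], 'force': [-9.857, 3.069, 22.102], 'grip_width': 0.049}
```

Call:
move_arm --steps '[[[0,0,-0.007],0],[[0,-0.0018,-0.007],0],[[0.0003,-0.0018,-0.007],0],[[0.0003,-0.0018,-0.003],0],[[0.0003,-0.0018,0.001],0],[[0.0003,-0.0018,0.001],0]]'

```text
time_s: 9.38
tool_pos: [0.5468, -0.1377, 0.0815]
tool_rot: [180.0, 0.1, 104.9]
force: [1.5, -1.7, -2.3]
grip_width: 0.0488
```

```bash
python3 - <<'E'
from h import *
st()
E
```

```text
{'time_s': 9.375, 'qpos': [-37.082, 20.532, 57.767, 105.733, -19.188, 64.224, 42.427], 'tool_pos': [0.547, -0.138, 0.081], 'tool_rot': [179.983, 0.063, 104.872], 'force': [1.46, -1.71, -2.256], 'grip_width': 0.049}
```

Call:
move_arm --steps '[[[0,0,0.004],0],[[0,0,0.007],0],[[0,0,0.01],0],[[0,0,0.013],0],[[0,0,0.014],0],[[0,0,0.014],0]]'

```text
time_s: 10.12
tool_pos: [0.5476, -0.1383, 0.0715]
tool_rot: [179.9, -0.0, 104.9]
force: [-7.4, 0.5, 27.6]
grip_width: 0.049
```

```bash
python3 - <<'E'
from h import *
st()
E
```

```text
{'time_s': 10.125, 'qpos': [-36.337, 21.396, 57.207, 106.15, -20.163, 63.274, 43.214], 'tool_pos': [0.548, -0.138, 0.071], 'tool_rot': [179.898, -0.018, 104.88], 'force': [-7.398, 0.475, 27.617], 'grip_width': 0.049}
```

Call:
move_arm --steps '[[[0,0,-0.004],0],[[0,0,-0.004],0],[[0,0,-0.004],0],[[0,0,-0.004],0]]' --hand -1

```text
time_s: 10.62
tool_pos: [0.5462, -0.1367, 0.0711]
tool_rot: [-179.9, -0.0, 104.9]
force: [0.2, 1.1, 0.1]
grip_width: 0.0808
```

Call:
move_arm --steps '[[[0,0,-0.03],0],[[0,0,-0.08],0],[[0,0,-0.13],0],[[0,0,-0.16],0],[[0,0,-0.16],0],[[0,0,-0.16],0]]'

```text
time_s: 11.38
tool_pos: [0.546, -0.1367, 0.2306]
tool_rot: [-179.9, -0.0, 104.9]
force: [0.1, -0.0, 0.4]
grip_width: 0.0872
```

```bash
python3 - <<'E'
from h import *
st(); o=env.get_obs(); p,W=cloud('wrist',o); save('w3.png',p); np.save('w3.npy',W)
X,Y,Z=W[...,0],W[...,1],W[...,2]
hy=(X-.5347)*-.2583+(Y+.0930)*.966; hx=(X-.5347)*.966+(Y+.0930)*.2583
n=(np.abs(hx)<.06)&(np.abs(hy)<.13)
for nm,m in(('deck',n),('blue',n&(hy<0)),('plain',n&(hy>0))): print(nm,rect(W,m,.053 if nm=='deck' else .095,.005))
m=n&(np.abs(Z-.095)<.006)
for s in(-1,1):
    q=m&(hy*s>0); print('z percentiles',np.nanpercentile(Z[q],[5,50,95]).round(4),'plane',np.linalg.lstsq(np.c_[hx[q],hy[q],np.ones(q.sum())],Z[q],rcond=None)[0].round(4))
q=n&(np.abs(Z-.053)<.004)&(np.abs(hx)<.045); print('deck z',np.nanmedian(Z[q]))
E
```

```text
{'time_s': 11.375, 'qpos': [-43.313, 11.445, 62.678, 95.27, -10.321, 79.678, 35.691], 'tool_pos': [0.546, -0.137, 0.231], 'tool_rot': [-179.925, -0.048, 104.913], 'force': [0.14, -0.049, 0.446], 'grip_width': 0.087}
deck (array([533.2, -93.7]), 14.88, array([117. , 244.6]), 23024, np.float64(0.0525))
blue (array([ 547.2, -139. ]), 15.04, array([50. , 62.2]), 2791, np.float64(0.0944))
plain (array([522.1, -47. ]), 14.8, array([50. , 61.7]), 3779, np.float64(0.0944))
z percentiles [0.0928 0.0944 0.0955] plane [-0.0011  0.0025  0.0944]
z percentiles [0.093  0.0944 0.0956] plane [-0.0008 -0.0004  0.0944]
deck z 0.052628920122540335
```

View pics/w3.png

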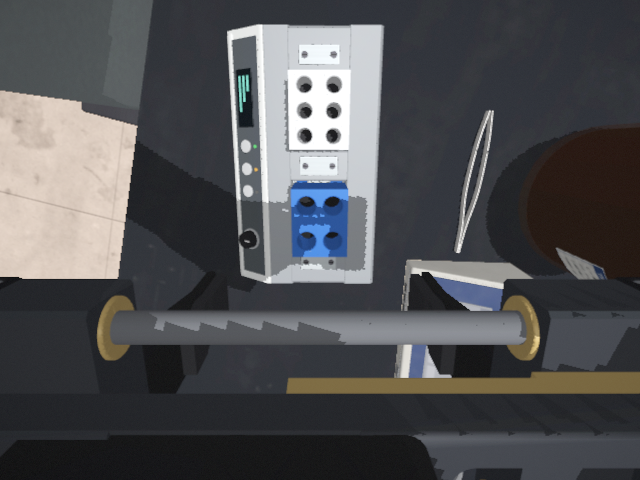

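Call:
move_arm --steps '[[[0.04,0,0.03],0],[[0.073,0,0.07],0],[[0.073,0,0.12],0],[[0.073,0,0.15],0],[[0.073,0,0.163],0],[[0.073,0,0.163],0],[[0.073,0,0.163],0]]'

```text
time_s: 12.3
tool_pos: [0.5287, -0.067, 0.0697]
tool_rot: [179.9, 0.0, 104.9]
force: [-0.5, -1.0, 0.2]
grip_width: 0.0866
```

Call:
move_arm --steps '[[[0,0,0],0],[[0,0,0],0],[[0,0,0],0],[[0,0,0],0],[[0,0,0],0],[[0,0,0],0]]' --hand 1 --squeeze 26

```text
time_s: 13.05
tool_pos: [0.5278, -0.0666, 0.0687]
tool_rot: [180.0, -0.0, 104.9]
force: [-1.0, 0.1, 0.9]
grip_width: 0.0494
```

Call:
move_arm --steps '[[[0.001,0,-0.001],0],[[0.002,0,-0.002],0],[[0.003,0,-0.003],0],[[0.003,0,-0.003],0]]'

```text
time_s: 13.55
tool_pos: [0.5262, -0.0633, 0.071]
tool_rot: [-179.9, -0.0, 104.9]
force: [1.3, 0.7, -12.0]
grip_width: 0.0496
```

```bash
cat >> h.py <<'E'
def lean():
    "heights and tilt of both block tops along the heater's row"
    o=env.get_obs(); p,W=cloud('wrist',o); X,Y,Z=W[...,0],W[...,1],W[...,2]
    hy=(X-.5347)*-.2574+(Y+.0930)*.9663; hx=(X-.5347)*.9663+(Y+.0930)*.2574
    for n,a,b in(('blue',-.078,-.018),('plain',.014,.085)):
        q=(np.abs(hx)<.022)&(hy>a)&(hy<b)&(Z>.088)&(Z<.14)
        if q.sum()<150: print(n,'few',q.sum()); continue
        c=np.linalg.lstsq(np.c_[hy[q]-(.048 if n=='plain' else -.048),np.ones(q.sum())],Z[q],rcond=None)[0]; res=Z[q]-np.c_[hy[q]-(.048 if n=='plain' else -.048),np.ones(q.sum())]@c
        print(n,q.sum(),'slope deg',np.degrees(np.arctan(c[0])).round(2),'z mid',c[1].round(4),'rms',res.std().round(4),'hy',np.nanpercentile(hy[q],[1,99]).round(4))
    d=(np.abs(np.abs(hx)-.04)<.01)&(np.abs(hy)<.12)&(np.abs(Z-.053)<.015)
    print('deck',d.sum(),np.linalg.lstsq(np.c_[hx[d],hy[d],np.ones(d.sum())],Z[d],rcond=None)[0].round(4))
    return p
E
python3 - <<'E'
from h import *
st(); p=lean(); save('w4.png',p)
E
```

```text
{'time_s': 13.55, 'qpos': [-47.287, 15.957, 58.45, 110.803, -15.435, 61.664, 32.552], 'tool_pos': [0.526, -0.063, 0.071], 'tool_rot': [-179.922, -0.035, 104.914], 'force': [1.268, 0.69, -12.045], 'grip_width': 0.05}
blue few 0
plain 9567 slope deg -1.51 z mid 0.0952 rms 0.0015 hy [0.0253 0.0822]
deck 13295 [-0.0002  0.0007  0.0524]
```

View pics/w4.png

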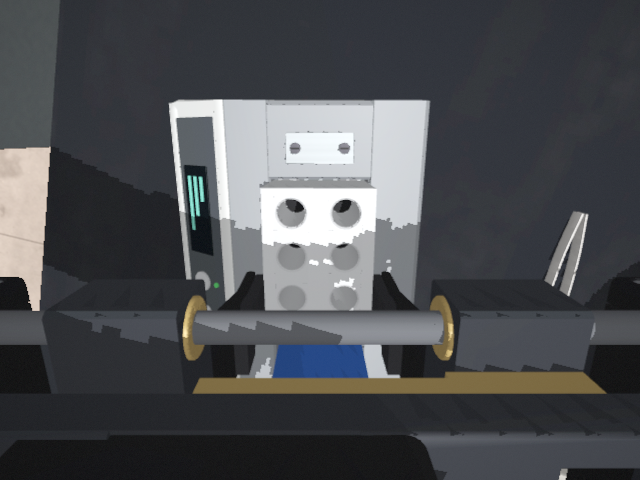

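Call:
move_arm --steps '[[[0.001,0,-0.001],0],[[0.002,0,-0.002],0],[[0.003,0,-0.003],0],[[0.003,0,-0.003],0],[[0.003,0,-0.003],0]]'

```text
time_s: 14.22
tool_pos: [0.5257, -0.0605, 0.0748]
tool_rot: [-179.9, -0.1, 104.9]
force: [-3.9, 1.5, -4.3]
grip_width: 0.0498
```

```bash
python3 - <<'E'
from h import *
st(); p=lean()
E
```

```text
{'time_s': 14.225, 'qpos': [-47.889, 15.433, 58.659, 110.721, -14.95, 62.009, 31.897], 'tool_pos': [0.526, -0.061, 0.075], 'tool_rot': [-179.945, -0.058, 104.909], 'force': [-3.929, 1.544, -4.279], 'grip_width': 0.05}
blue few 0
plain 9438 slope deg -4.64 z mid 0.0976 rms 0.002 hy [0.0277 0.0846]
deck 12593 [-0.0005  0.0005  0.0524]
```

Call:
move_arm --steps '[[[0.001,0,-0.001],0],[[0.0015,0,-0.0018],0],[[0.0015,0,-0.0018],0],[[0.0015,0,-0.0018],0]]'

```text
time_s: 14.78
tool_pos: [0.5259, -0.0596, 0.0765]
tool_rot: [180.0, 0.0, 104.9]
force: [-1.9, 0.2, -7.0]
grip_width: 0.0495
```

```bash
python3 - <<'E'
from h import *
st(); p=lean()
E
```

```text
{'time_s': 14.775, 'qpos': [-48.201, 15.189, 58.772, 110.699, -14.673, 62.071, 31.54], 'tool_pos': [0.526, -0.06, 0.077], 'tool_rot': [179.996, 0.017, 104.89], 'force': [-1.905, 0.18, -7.027], 'grip_width': 0.05}
blue few 0
plain 9269 slope deg -5.69 z mid 0.0988 rms 0.0022 hy [0.0282 0.0847]
deck 12306 [-0.0003  0.0005  0.0524]
```

Call:
move_arm --steps '[[[0,0,0],0],[[0,0,0],0],[[0,0,0],0],[[0,0,0],0],[[0.01,0,0.003],0],[[0.025,0,0.006],0],[[0.037,0,0.008],0],[[0.037,0,0.008],0],[[0.037,0,0.008],0]]' --hand -1

```text
time_s: 15.95
tool_pos: [0.5165, -0.0236, 0.0686]
tool_rot: [180.0, 0.0, 104.9]
force: [0.9, -0.4, 0.3]
grip_width: 0.087
```

```bash
python3 - <<'E'
from h import *
st(); p=lean(); save('w5.png',p)
E
```

```text
{'time_s': 15.95, 'qpos': [-52.654, 13.619, 58.515, 112.759, -13.306, 60.675, 26.649], 'tool_pos': [0.516, -0.024, 0.069], 'tool_rot': [179.98, 0.016, 104.919], 'force': [0.868, -0.358, 0.279], 'grip_width': 0.087}
blue few 0
plain 5804 slope deg -6.47 z mid 0.098 rms 0.0025 hy [0.0284 0.0848]
deck 10903 [-0.0004  0.0008  0.0523]
```

View pics/w5.png

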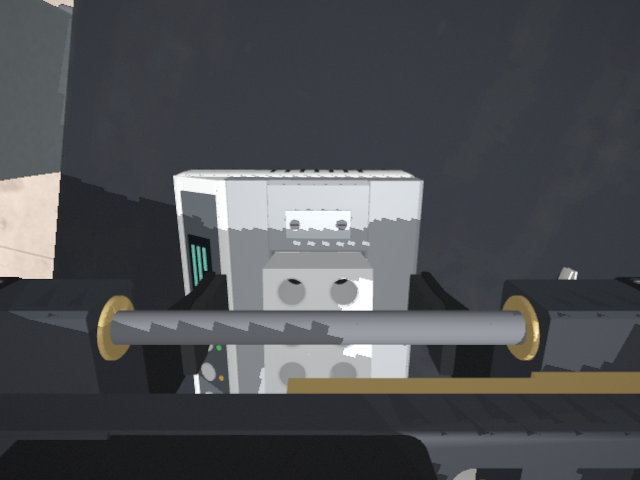

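Call:
move_arm --steps '[[[0,0,0],0],[[0,0,0],0],[[0,0,0],0],[[0,0,0],0],[[0,0,0],0],[[0,0,0],0]]' --hand 1 --squeeze 26

```text
time_s: 16.75
tool_pos: [0.5164, -0.0236, 0.0685]
tool_rot: [180.0, 0.0, 104.9]
force: [-0.6, 0.3, 0.4]
grip_width: 0.0496
```

Call:
move_arm --steps '[[[-0.0005,0,-0.0015],0],[[-0.001,0,-0.003],0],[[-0.002,0,-0.004],0],[[-0.003,0,-0.005],0],[[-0.003,0,-0.005],0]]'

```text
time_s: 17.38
tool_pos: [0.5162, -0.0262, 0.0731]
tool_rot: [-179.9, -0.1, 104.9]
force: [-1.7, -0.4, -6.3]
grip_width: 0.05
```

```bash
python3 - <<'E'
from h import *
st(); p=lean()
E
```

```text
{'time_s': 17.375, 'qpos': [-52.581, 13.301, 58.725, 112.422, -12.984, 61.318, 26.674], 'tool_pos': [0.516, -0.026, 0.073], 'tool_rot': [-179.911, -0.063, 104.89], 'force': [-1.668, -0.392, -6.346], 'grip_width': 0.05}
blue few 0
plain 6686 slope deg -5.04 z mid 0.1009 rms 0.0037 hy [0.0258 0.0843]
deck 7707 [-0.0001  0.0004  0.0524]
```

Call:
move_arm --steps '[[[-0.0015,0,-0.0005],0],[[-0.003,0,-0.001],0],[[-0.0045,0,-0.0015],0],[[-0.006,0,-0.002],0],[[-0.006,0,-0.002],0]]'

```text
time_s: 18.05
tool_pos: [0.5188, -0.0301, 0.076]
tool_rot: [180.0, -0.2, 105.0]
force: [-2.7, 5.4, -2.2]
grip_width: 0.0498
```

```bash
python3 - <<'E'
from h import *
st(); p=lean()
E
```

```text
{'time_s': 18.05, 'qpos': [-51.976, 13.433, 58.761, 111.964, -13.257, 61.662, 27.435], 'tool_pos': [0.519, -0.03, 0.076], 'tool_rot': [179.966, -0.188, 104.971], 'force': [-2.684, 5.435, -2.228], 'grip_width': 0.05}
blue few 0
plain 7280 slope deg -2.26 z mid 0.1016 rms 0.0043 hy [0.0224 0.0803]
deck 8217 [-0.0002  0.0005  0.0524]
```

Call:
move_arm --steps '[[[-0.0015,0,-0.0005],0],[[-0.003,0,-0.001],0],[[-0.0045,0,-0.001],0],[[-0.006,0,-0.0015],0],[[-0.006,0,-0.0015],0]]'

```text
time_s: 18.73
tool_pos: [0.5207, -0.0338, 0.0782]
tool_rot: [179.9, -0.4, 105.0]
force: [-5.2, 8.2, 2.7]
grip_width: 0.0495
```

```bash
sed -i 's/        c=np.linalg/        for _ in range(3):\n            f=np.polyfit(hy[q],Z[q],1); q=q\&(np.abs(Z-np.polyval(f,hy))<max(.002,1.5*np.std(Z[q]-np.polyval(f,hy[q]))))\n        c=np.linalg/' h.py; python3 - <<'E'
from h import *
st(); p=lean(); save('w6.png',p)
E
```

```text
{'time_s': 18.725, 'qpos': [-51.328, 13.624, 58.768, 111.559, -13.59, 62.019, 28.221], 'tool_pos': [0.521, -0.034, 0.078], 'tool_rot': [179.923, -0.353, 105.027], 'force': [-5.155, 8.22, 2.701], 'grip_width': 0.049}
blue few 0
plain 5422 slope deg 0.81 z mid 0.105 rms 0.0007 hy [0.0197 0.0766]
deck 8658 [-0.0004  0.0004  0.0524]
```

View pics/w6.png

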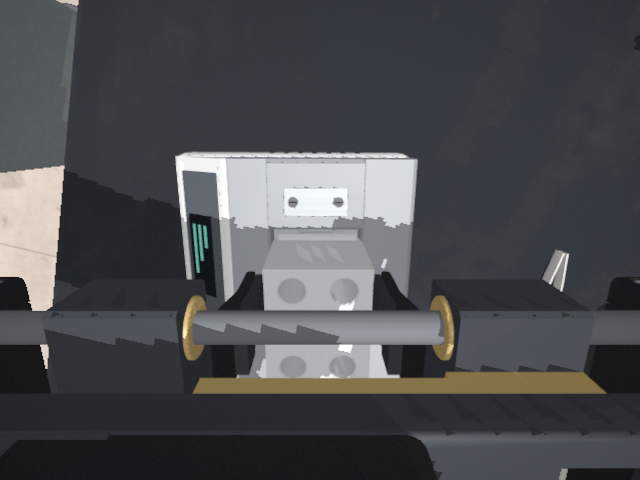

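Call:
move_arm --steps '[[[-0.0015,0,-0.0005],0],[[-0.003,0,-0.001],0],[[-0.0045,0,-0.001],0],[[-0.006,0,-0.0015],0],[[-0.006,0,-0.0015],0]]'

```text
time_s: 19.4
tool_pos: [0.5227, -0.0386, 0.0804]
tool_rot: [179.9, -0.4, 105.1]
force: [-5.6, 11.3, 7.5]
grip_width: 0.0494
```

```bash
python3 - <<'E'
from h import *
st(); p=lean()
E
```

```text
{'time_s': 19.4, 'qpos': [-50.652, 13.831, 58.807, 111.145, -13.865, 62.335, 29.012], 'tool_pos': [0.523, -0.039, 0.08], 'tool_rot': [179.867, -0.436, 105.063], 'force': [-5.605, 11.266, 7.475], 'grip_width': 0.049}
blue few 0
plain 5656 slope deg 5.11 z mid 0.1066 rms 0.001 hy [0.0144 0.0722]
deck 9216 [-0.0002  0.0006  0.0524]
```

Call:
move_arm --steps '[[[0.002,0,0],0],[[0.004,0,0],0],[[0.006,0,-0.001],0],[[0.008,0,-0.001],0],[[0.008,0,-0.001],0]]'

```text
time_s: 20.08
tool_pos: [0.5197, -0.0368, 0.0794]
tool_rot: [-180.0, 0.1, 104.9]
force: [0.4, -0.4, -4.7]
grip_width: 0.0497
```

```bash
python3 - <<'E'
from h import *
st(); p=lean()
E
```

```text
{'time_s': 20.075, 'qpos': [-51.671, 13.34, 59.062, 111.657, -12.899, 61.985, 27.709], 'tool_pos': [0.52, -0.037, 0.079], 'tool_rot': [-179.999, 0.051, 104.877], 'force': [0.355, -0.44, -4.667], 'grip_width': 0.05}
blue few 0
plain 5750 slope deg 4.01 z mid 0.1055 rms 0.0009 hy [0.0157 0.0748]
deck 8980 [0.     0.0004 0.0524]
```

Call:
move_arm --steps '[[[0.002,0,0],0],[[0.004,0,-0.0005],0],[[0.005,0,-0.001],0],[[0.005,0,-0.001],0]]'

```text
time_s: 20.62
tool_pos: [0.5185, -0.0325, 0.0805]
tool_rot: [180.0, 0.1, 104.9]
force: [1.1, -5.4, -6.0]
grip_width: 0.0497
```

```bash
python3 - <<'E'
from h import *
st(); p=lean()
E
```

```text
{'time_s': 20.625, 'qpos': [-52.385, 12.916, 59.12, 111.8, -12.451, 62.02, 26.859], 'tool_pos': [0.519, -0.032, 0.081], 'tool_rot': [179.998, 0.091, 104.867], 'force': [1.073, -5.358, -5.991], 'grip_width': 0.05}
blue few 0
plain 5683 slope deg 1.27 z mid 0.1071 rms 0.0008 hy [0.0215 0.0793]
deck 8319 [-0.0004  0.0004  0.0524]
```

Nearly upright (1.3°). Firm the grip and lift, returning slightly inward.

Call:
move_arm --steps '[[[-0.001,0,0],0],[[-0.001,0,0],0],[[-0.001,0,-0.003],0],[[-0.001,0,-0.007],0],[[-0.001,0,-0.012],0],[[-0.001,0,-0.017],0],[[-0.001,0,-0.02],0],[[-0.001,0,-0.02],0],[[-0.001,0,-0.02],0],[[-0.001,0,-0.02],0]]' --squeeze 50

```text
time_s: 21.92
tool_pos: [0.5185, -0.0323, 0.1003]
tool_rot: [-180.0, -0.0, 104.9]
force: [0.1, 0.1, -5.5]
grip_width: 0.0492
```

```bash
python3 - <<'E'
from h import *
st(); p=lean(); save('w7.png',p)
p,W=cloud('top'); X,Y,Z=[W[...,i] for i in range(3)]
hy=(X-.5347)*-.2574+(Y+.0930)*.9663; hx=(X-.5347)*.9663+(Y+.0930)*.2574
print('blue top',rect(W,(np.abs(hx)<.05)&(hy<-.005)&(hy>-.09)&(p[...,2]>p[...,0]+40.),.095))
print('deck',rect(W,(np.abs(hx)<.2)&(np.abs(hy)<.2),.053,.004)); save('top2.png',p)
s,_=env.read_camera('scene'); save('scene2.png',s[180:320,200:520].repeat(2,0).repeat(2,1))
E
```

```text
{'time_s': 21.925, 'qpos': [-53.545, 11.016, 59.86, 110.635, -10.572, 64.186, 25.391], 'tool_pos': [0.519, -0.032, 0.1], 'tool_rot': [-179.983, -0.001, 104.892], 'force': [0.117, 0.086, -5.489], 'grip_width': 0.049}
blue few 0
plain 6668 slope deg 1.96 z mid 0.1258 rms 0.0021 hy [0.0211 0.0796]
deck 7365 [-0.0003  0.0004  0.0524]
blue top (array([ 550.1, -138.5]), 14.91, array([50.1, 61.8]), 618, np.float64(0.0949))
deck (array([ 605.3, -143.7]), 81.81, array([187.6, 295.6]), 4017, np.float64(0.053))
```

View pics/scene2.png

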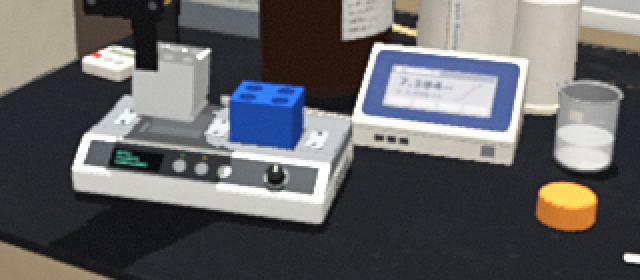

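```bash
python3 -c "
from h import *
st(); print(env.sign_off())"
```

```text
{'time_s': 22.075, 'qpos': [-53.548, 11.015, 59.862, 110.626, -10.57, 64.185, 25.39], 'tool_pos': [0.519, -0.032, 0.1], 'tool_rot': [-179.991, 0.004, 104.893], 'force': [-0.485, 0.203, -4.983], 'grip_width': 0.049}
the job is handed in; nothing more can be done
None
```

The changeover is done and handed in at about 22 s; the sign-off returns no verdict.

**Blue block:** It is pressed home in the right bay and let go. Its top was level with the bare-metal block's at 94.4 mm, and it sat within 1 mm of the bay centre and square within about 0.2°. The first press caught the bay rim about 1 mm off, so I lifted, shifted it and pressed again.

**Bare-metal block:** I gripped it near its inner end and leaned it about 5.7° with that end up. I then regripped near the outer end and leaned it about 5° the other way, drawing it up until free.

**Last checks:**
- The bare-metal block is held by its own bay, tilted about 2°, with its underside about 32 mm above the bay floor (14 mm above the deck).
- The only wrist load is about its own weight.
- The deck is level. The blue block still sat within about 1 mm of the starting estimate of its bay, so the heater has not visibly moved.
- The top camera's final rectangle of the whole deck was unusable because other things were included in it, so I did not rely on it.
- I did not measure the timer, weighing bottle or cap again. The timer and cap are in view in the last scene crop and look undisturbed; the bottle is outside it. The arm made no contact with any of the three.

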